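# Bring the green-capped bottle under the reader

### The job

With the fingertips, push the bottle carousel round by one of its steel arms until the dropper bottle with the green cap stands in line with the orange mark, centred in front of it. Then push the reader arm across to its stop, so that its head is over that bottle. Grasp and lift nothing, do not touch the bottles, and leave the wash bottle and the tape roll where they are.

Things in the scene. Friction and masses are not known exactly. Their poses are not given: they have to be found in the camera images.
- stand: fixed grey foot of the bottle carousel, 10 mm high: a disc of 74 mm radius with a 46 mm wide tongue. Its origin lies at worktop level on the carousel's upright axis; its +y axis points along the tongue, over the orange mark, to the reader post (21 mm thick steel post, 133 mm out along +y, about 145 mm high with the arm's hub)
- mark (a point): orange T-shaped mark on the tongue of the foot, 99 mm from the carousel's axis: the reading position lies between axis and mark, on the line from one to the other
- carousel (a joint): angle of the carousel (the turning part) in rad from where it stood at the start, growing anticlockwise seen from above. White disc of 70 mm radius with its top 19 mm above the worktop, hub up to 75 mm. Four blue pockets (inner diameter 33 mm, rim at 41 mm) stand 48 mm from the axis, a quarter turn apart. It turns freely either way without end or detents against a light friction of 0.12 N m and stays where it is left
- carousel_axis (a point): point on the carousel's axis at the height of its push arms, 62 mm above the worktop
- reader_pivot (a point): point on the upright hinge axis of the reader arm, in the top of the post, 128 mm above the worktop
- reader_head (a point): centre of the reader's white head, a block 34 mm along the arm, 32 mm across and 34 mm high (114 to 148 mm above the worktop), 85 mm from the hinge axis, flush with the sides of a 32 mm wide flat arm that is 121 to 135 mm above the worktop. At its stop it hangs over the reading position, clear of the bottles (which reach up to 97 mm)
- reader_arm (a joint): angle of the reader arm in rad: 0 parked, swung away from the carousel, growing as it turns clockwise seen from above, up to the stop at 1.75, where it points straight at the carousel's axis. Starts between 0 and 0.35; friction 0.09 N m, stays where it is left
- green_bottle_mid (a point): dropper bottle with the green cap, amber body, 25 mm diameter, 65 mm tall; it stands loose in one of the four blue pockets of the carousel, on a floor 19 mm above the worktop, with 1.5 to 4 mm play each side. The point is its centre, half-way up. Must not be touched
- black_bottle_mid (a point): dropper bottle with the black cap, 28 mm diameter, 68 mm tall; it stands loose in one of the four blue pockets of the carousel, on a floor 19 mm above the worktop, with 1.5 to 4 mm play each side. The point is its centre, half-way up. Must not be touched
- red_bottle_mid (a point): dropper bottle with the red cap, 26 mm diameter, 71 mm tall; it stands loose in one of the four blue pockets of the carousel, on a floor 19 mm above the worktop, with 1.5 to 4 mm play each side. The point is its centre, half-way up. Must not be touched
- white_bottle_mid (a point): dropper bottle with the white cap, 30 mm diameter, 78 mm tall; it stands loose in one of the four blue pockets of the carousel, on a floor 19 mm above the worktop, with 1.5 to 4 mm play each side. The point is its centre, half-way up. Must not be touched
- green_bottle: the same green-capped bottle, origin at the centre of its underside, z up
- black_bottle: the same black-capped bottle, origin at the centre of its underside, z up
- red_bottle: the same red-capped bottle, origin at the centre of its underside, z up
- white_bottle: the same white-capped bottle, origin at the centre of its underside, z up
- wash: loose white wash bottle with a green spout, 62 x 89 x 191 mm, a bystander; origin at the centre of its underside
- tape: loose roll of beige tape, 100 mm across, 25 mm high, a bystander; origin at the centre of its underside
- push_arm_0 (a point): centre of the black ball (15 mm) at the end of one of the carousel's four push arms: level steel rods of 8 mm diameter, 62 mm above the worktop, that run from the hub to this ball 94 mm from the axis, half-way between two pockets; free of anything beneath beyond 74 mm from the axis, save the tongue
- push_arm_1 (a point): centre of the black ball (15 mm) at the end of one of the carousel's four push arms: level steel rods of 8 mm diameter, 62 mm above the worktop, that run from the hub to this ball 94 mm from the axis, half-way between two pockets; free of anything beneath beyond 74 mm from the axis, save the tongue
- push_arm_2 (a point): centre of the black ball (15 mm) at the end of one of the carousel's four push arms: level steel rods of 8 mm diameter, 62 mm above the worktop, that run from the hub to this ball 94 mm from the axis, half-way between two pockets; free of anything beneath beyond 74 mm from the axis, save the tongue
- push_arm_3 (a point): centre of the black ball (15 mm) at the end of one of the carousel's four push arms: level steel rods of 8 mm diameter, 62 mm above the worktop, that run from the hub to this ball 94 mm from the axis, half-way between two pockets; free of anything beneath beyond 74 mm from the axis, save the tongue
There are look-alikes about, which are no part of the job. Leave any turquoise look-alike of the black_bottle alone.

How it is judged:
On the way, in this order (a step that is already met when the one before it is completed fails the run):
1. the green-capped bottle stands still at the orange mark while the reader arm is still swung aside (x of green_bottle_mid in the frame of stand between -0.01 and 0.01 m and y of green_bottle_mid in the frame of stand above 0.035 m and velocity of joint carousel between -0.1 and 0.1 rad/s and value of joint reader_arm below 0.9 rad), for 0.2 s.
2. the reader arm is at its stop over the green-capped bottle (x of green_bottle_mid in the frame of stand between -0.01 and 0.01 m and y of green_bottle_mid in the frame of stand above 0.035 m and value of joint reader_arm above 1.65 rad), for 0.2 s.
At the end, for the whole second after the job is handed in: the centre of the green-capped bottle is within 10 mm of the line from the carousel's axis to the orange mark, on the mark's side; the reader arm is within 0.1 rad of its stop; the carousel is at rest and all four bottles stand upright in their pockets (all of step 2 and velocity of joint carousel between -0.1 and 0.1 rad/s and height (world z) of each of green_bottle, black_bottle, red_bottle, white_bottle below 0.028 m and angle between each of green_bottle, black_bottle, red_bottle, white_bottle's own z axis and vertical below 0.2 rad and linear speed of green_bottle below 0.02 m/s); the robot touches nothing.
It fails at once if a bottle was lifted in or out of its pocket (height (world z) of any of green_bottle, black_bottle, red_bottle, white_bottle above 0.034 m).
It fails at once if a bottle was tipped (angle between any of green_bottle, black_bottle, red_bottle, white_bottle's own z axis and vertical above 0.35 rad).
It fails at once if the robot touched a bottle (contact force between any of the arm, the fingers and green_bottle above 1 N or contact force between any of the arm, the fingers and black_bottle above 1 N or contact force between any of the arm, the fingers and red_bottle above 1 N or contact force between any of the arm, the fingers and white_bottle above 1 N).
It fails at once if the wash bottle or the tape roll was moved (distance of any of wash, tape from where it was at the start of the episode above 0.02 m).
It also fails if it takes over 64 s, if anything falls off the work surface, if the arm or the gripper's body presses on something with over 40 N, if the wrist force passes 120 N, or if a joint passes its speed limit or range.

### The arm

A 7-joint arm with a two-finger parallel gripper is mounted at the origin on a cart in front of the work surface, level with it; the furniture and walls round the work are solid. World frame = base frame: x ahead of the robot, y to its left, z up, the work surface at z = 0. Lengths are in m, angles in rad, forces in N, time in s.
With the tool pointing down it reaches from about 0.4 to 0.9 m from the base axis. Payload 5.5 kg.
Tool frame: the origin (TCP) lies between the finger pads; the fingertips stand 11 mm ahead of it and the grasp point (between the pads) lies 8 mm behind it; z points along the fingers, y is the direction in which the jaws open and shut (so a half turn about z gives the same grasp; the last joint's range is limited). The gripper opens to 85 mm and grips with 20 to 120 N. Pads are 22 mm wide; open, the fingers measure 114 mm over their backs; the gripper's body (76 mm by 85 mm) begins 54 mm behind the grasp point. The pads swing forward as they close: fully open they stand 13 mm farther back than shut.
Start: joints at [-1.013, 0.501, -0.427, 1.55, 0.221, 1.138, -0.21], TCP at [0.189, 0.622, 0.21] pointing down, gripper open.
Joint ranges: [-2.88, 2.88], [-0.31, 2.03], [-1.54, 1.56], [0.2, 2.42], [-1.41, 4.55], [0.19, 2.02], [-2.57, 2.57]. Speed limits (rad/s): [2.57, 2.57, 3.14, 3.14, 3.14, 3.14, 3.14].

### API

Orientations are given as a 3x3 rotation matrix whose columns are the frame's x, y, z axes.
In Python, from plant import bot gives the robot as it stands.
- The arm moves only by the tool move_arm, never from a script. Its argument "increments" is a list of rows, each a list of 5 numbers: the opening, from 0 (shut) to 1 (fully open), then the shift along the world's x, y, z in mm, then the turn about the world's z in degrees. In form: [[jaw, tx, ty, tz, twist], ...]. A call has 1 to 20 rows; each row shifts and turns the commanded pose from where the row before left it; what a row does not reach is not made up. A row lasts 1/12 s, in which the tool goes at most 41.7 mm and 7.16 degrees, less where a joint would pass 70% of its speed; a pose out of reach is approached as far as the arm can. A call with a gripper value outside its range is refused whole. The fingers move at their own pace and stop on an object; "grip_force" is the grip in N (left out, the last holds). Time passes only in rows, so rows that do not move let the fingers close. It gives the time, the measured TCP pose, the force and the opening at its end, in the units of the state.
- bot.read_state(): the state, without advancing time (a new reading comes with each control period).
- bot.read_camera(name): name is "scene" or "top" or "wrist"; returns a dict with "image" (400x640x3 uint8, blue, green, red), "fx", "fy", "cx", "cy" (pixels), "k1" (the pictures are not rectified: a ray, as slopes to the right and down, at radius r is drawn at 1 + k1 r^2 times it, then the intrinsics apply), "origin" and "orientation" of the camera in the world; the wrist camera has in their place "mount" (4x4, takes a point from camera to tool coordinates, whose origin is the TCP and whose axes are the flange's). Camera axes: x right, y down, z forward; pixel columns grow to the right and rows downward; lengths in m; the calibration is good to about 2 mm. A picture is of the moment at which its call begins: read the wrist's pose just before it. There is no depth.
- bot.finish_job(): hands the job in, once; it reports no verdict.
Trained networks look in a picture, given as the dict that the camera call returned (one of the last four; its "shot" number tells which), for a name from the list of things; names that differ only in an ending like _2 or _b are one class to them, and where a whole thing is asked for, a point or a joint stands for the part that bears it (a point fixed in the world has none). Each returns a list of dicts, best first, with "confidence" (0 to 1); they miss things now and then, are a little off and sometimes report something else, mostly with a low value. They report only what shows in the picture. A call takes as long as a camera call. They do not tell look-alikes from the thing itself.
- bot.regions_of(picture, target): "region" (400x640 bool, what is visible of it).
- bot.mark_of(picture, target): "xyz" ([x, y, z] in m, in world coordinates, good to about 4 mm: a listed point, or the origin of a listed thing).
The state is a dict: "clock": time; "joint_pos": joint angles; "qvel": joint speeds; "tau": joint torques, N m; "tcp_pos": TCP position; "eef_rot": TCP orientation; "force": force on the tool from outside, world axes, zero at the start; "torque": the same for the moment, N m; "opening": opening from 0.0 (shut) to 1.0 (fully open).
Only numpy, scipy, OpenCV 4.12 (cv2) and the standard library are available. Lean on these libraries where they do the work, as an engineer would, in place of code of your own. Each camera call takes 0.05 s, during which the arm holds its last target. There are 200 camera calls.

## Working session

There is one attempt and no reset: what is moved stays moved. The work goes in short steps, Python scripts to look and compute and a tool call to move; the robot and the scene stay as the last step left them, time stands still between calls to the robot, and variables do not carry over. Pictures are saved under pics/ and viewed, about 8 in all and at most 12, crops included, and the job is handed in when it is done.

Besides the shell and the picture viewer there is one more tool, called after "Emit:" as name(argument=value, ...) on one line, values as JSON. move_arm: Moves the arm, as the interface text tells. Its arguments: {"type":"object","properties":{"increments":{"type":"array","items":{"type":"array","items":{"type":"number"}}},"grip_force":{"type":"number"}},"required":["increments"]}

```bash
mkdir -p pics; cat > h.py <<'E'
from plant import bot
import cv2, numpy as np
def marks(cam, names):
    p=bot.read_camera(cam)
    for n in names:
        for d in bot.mark_of(p,n)[:5]:
            print(cam,n,round(d["confidence"],2),np.round(d["xyz"],3),np.round(proj(p,d["xyz"])))
    return p
def proj(p,X):
    c=np.array(p["orientation"]).T@(np.array(X)-p["origin"]) if "origin" in p else np.array([0,0,1])
    s=c[:2]/c[2]; s=s*(1+p["k1"]*(s@s))
    return [p["fx"]*s[0]+p["cx"],p["fy"]*s[1]+p["cy"]]
E
python3 - <<'E'
from h import *
N=["stand","mark","carousel_axis","reader_pivot","reader_head","green_bottle_mid","black_bottle_mid","red_bottle_mid","white_bottle_mid","wash","tape","push_arm_0"]
for c in ("top","scene"):
    p=marks(c,N); cv2.imwrite(f"pics/{c}0.png",p["image"])
print(bot.read_state())
E
```

```text
top mark 0.91 [0.558 0.093 0.011] [244. 229.]
top mark 0.73 [0.568 0.012 0.02 ] [279. 222.]
top mark 0.18 [ 0.478 -0.013  0.02 ] [292. 261.]
top carousel_axis 0.94 [0.521 0.    0.059] [284. 239.]
top carousel_axis 0.51 [0.571 0.014 0.059] [277. 217.]
top reader_pivot 0.67 [0.571 0.128 0.127] [217. 213.]
top reader_head 0.62 [0.648 0.104 0.134] [228. 175.]
top green_bottle_mid 0.45 [0.511 0.05  0.049] [262. 246.]
top black_bottle_mid 0.71 [ 0.532 -0.046  0.059] [305. 233.]
top black_bottle_mid 0.7 [ 0.521 -0.14   0.033] [348. 237.]
top black_bottle_mid 0.52 [ 0.431 -0.151  0.033] [356. 278.]
top red_bottle_mid 0.61 [ 0.48  -0.012  0.051] [291. 258.]
top red_bottle_mid 0.22 [ 0.534 -0.047  0.02 ] [306. 235.]
top white_bottle_mid 0.6 [0.57  0.014 0.058] [277. 217.]
top wash 0.94 [ 0.689 -0.241  0.001] [384. 167.]
top tape 0.82 [ 0.537 -0.343  0.001] [434. 228.]
top push_arm_0 0.93 [ 0.476 -0.078  0.063] [321. 257.]
top push_arm_0 0.82 [0.444 0.046 0.064] [263. 277.]
top push_arm_0 0.76 [0.574 0.078 0.066] [246. 217.]
top push_arm_0 0.68 [ 0.601 -0.051  0.058] [306. 202.]
scene stand 0.5
[... 1374 characters left out ...]
  0.22079248,
        1.13829517, -0.21027836]), 'qvel': array([-0.00109786, -0.00022286, -0.00206544, -0.00173558,  0.0014196 ,
        0.00024399,  0.00086878]), 'tau': array([ 2.13836756e-04, -5.69380295e+01, -5.81016988e+00, -2.81332952e+01,
        1.28742540e-02,  1.96250585e-03,  1.25337939e-05]), 'tcp_pos': array([0.18882316, 0.62197274, 0.20949573]), 'eef_rot': array([[-9.56871870e-01,  2.90510282e-01, -3.43696323e-05],
       [ 2.90510282e-01,  9.56871870e-01,  1.18608179e-05],
       [ 3.63330239e-05,  1.36455140e-06, -9.99999999e-01]]), 'force': array([-0.33727621, -0.09891719,  0.57678592]), 'torque': array([ 0.00325922,  0.00967697, -0.01338726]), 'opening': 1.0034472996285748}
```

```bash
python3 - <<'E'
import cv2
a=cv2.imread("pics/top0.png")[120:320,170:470]; cv2.imwrite("pics/top_c.png",cv2.resize(a,None,fx=2.6,fy=2.6,interpolation=2))
E
```

```text
(no output)
```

View pics/top_c.png

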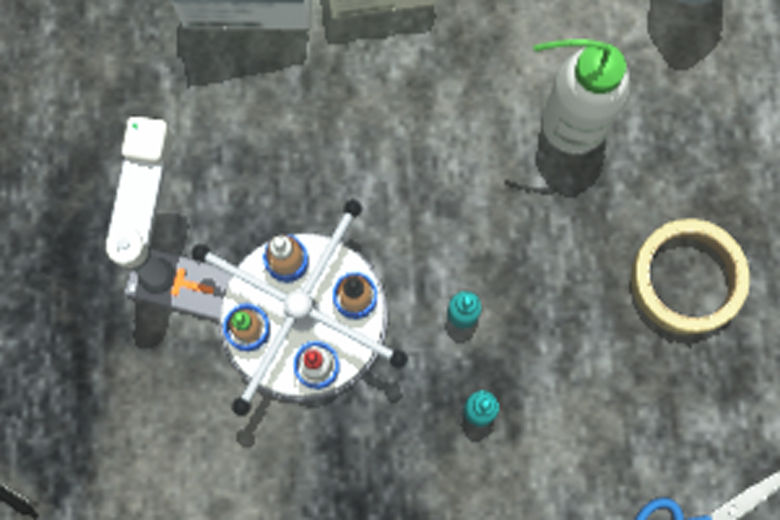

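View pics/scene0.png

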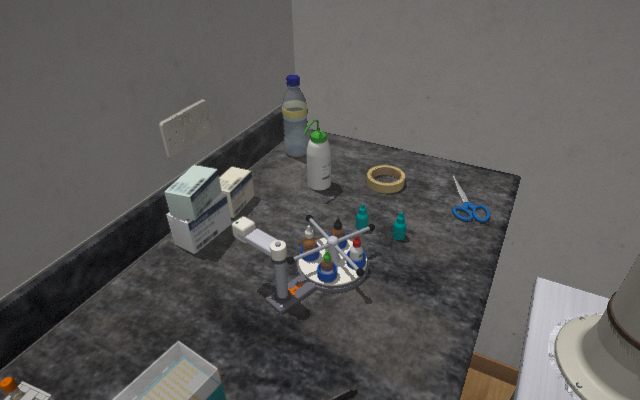

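The top crop shows the green cap at (245,325), the hub at (298,305), the orange T at (190,285), and push-arm balls at (352,207), (400,358), (240,407) and (200,252). Two turquoise look-alikes stand outside the carousel at (465,310) and (482,408). The real green-capped bottle is the one in the carousel pocket; the other green is the wash bottle's spout.

The mark lies at 69.7° about the axis. The arms put the green pocket at about 103°, so the carousel has to turn about 33° clockwise. I'll push the arm at 328° (ball at 0.601, -0.051) from its +x+y side.

Emit:
move_arm(increments=[[0,0,0,20,0],[0,0,0,20,0],[0,0,0,20,0],[0,16,-24,0,-2],[0,16,-24,0,-2],[0,16,-24,0,-2],[0,16,-24,0,-2],[0,16,-24,0,-2],[0,16,-24,0,-2],[0,16,-24,0,-2],[0,16,-24,0,-2],[0,16,-24,0,-2],[0,16,-24,0,-2],[0,16,-24,0,-2],[0,16,-24,0,-2],[0,16,-24,0,-2],[0,16,-24,0,-2],[0,16,-24,0,-2],[0,16,-24,0,-2],[0,16,-24,0,0]], grip_force=30)

```text
clock: 2.97
tcp_pos: [0.4614, 0.2128, 0.2698]
eef_rot: [[-0.656, 0.754, 0.001], [0.754, 0.656, 0.0], [-0.0, 0.001, -1.0]]
force: [-0.1, 0.3, 0.4]
opening: 0.001
```

Emit:
move_arm(increments=[[0,20,-26,0,0],[0,20,-26,0,0],[0,20,-26,0,0],[0,20,-26,0,0],[0,20,-26,0,0],[0,20,-26,0,0],[0,20,-26,0,0],[0,10,-26,0,0],[0,10,-26,0,0],[0,0,0,-20,0],[0,0,0,-20,0],[0,0,0,-20,0],[0,0,0,-20,0],[0,0,0,-20,0],[0,0,0,-20,0],[0,0,0,-20,0],[0,0,0,-10,0],[0,0,0,-10,0],[0,0,0,0,0]])

```text
clock: 4.55
tcp_pos: [0.6196, -0.0199, 0.1076]
eef_rot: [[-0.658, 0.753, -0.003], [0.753, 0.658, 0.0], [0.002, -0.002, -1.0]]
force: [0.3, -0.6, -0.6]
opening: -0.0
```

```bash
python3 - <<'E'
from h import *
p=marks("scene",["push_arm_0","green_bottle_mid"])
cv2.imwrite("pics/s1.png",cv2.resize(p["image"][120:320,200:500],None,fx=2.6,fy=2.6,interpolation=2))
E
```

```text
scene push_arm_0 0.91 [ 0.476 -0.077  0.062] [370. 228.]
scene push_arm_0 0.88 [0.575 0.076 0.064] [291. 259.]
scene push_arm_0 0.66 [0.444 0.052 0.056] [359. 276.]
scene push_arm_0 0.65 [ 0.606 -0.052  0.064] [309. 217.]
scene green_bottle_mid 0.8 [0.51  0.042 0.053] [330. 262.]
```

View pics/s1.png

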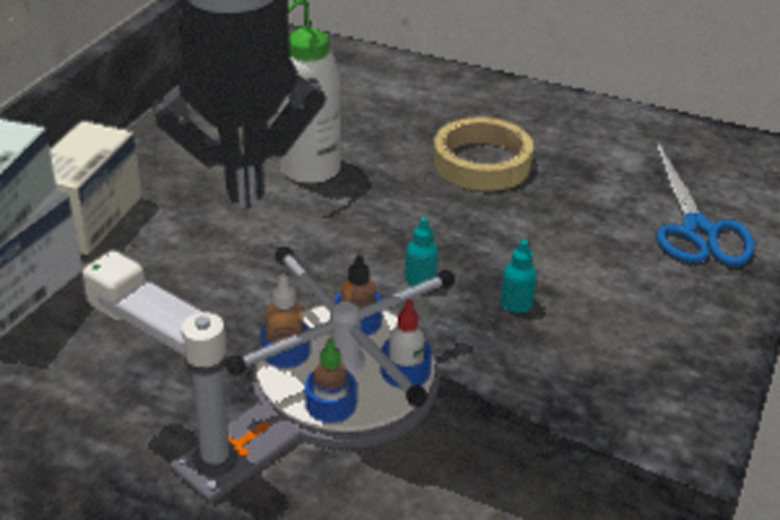

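Emit:
move_arm(increments=[[0,0,0,-17,0],[0,0,0,-17,0],[0,0,0,-16,0],[0,0,0,0,0],[0,-3,-5,0,0],[0,-3,-5,0,0],[0,-3,-5,0,0],[0,-2,-5,0,0],[0,-2,-5,0,0],[0,-2,-5,0,0],[0,-3,-4.5,0,0],[0,-3,-4.5,0,0],[0,-3,-4.5,0,0],[0,-2,-2.5,0,0],[0,-2,-2.5,0,0],[0,-2,-2.5,0,0],[0,0,0,0,0],[0,0,0,0,0]])

```text
clock: 6.2
tcp_pos: [0.5908, -0.071, 0.0595]
eef_rot: [[-0.657, 0.754, -0.0], [0.754, 0.657, 0.0], [0.0, 0.0, -1.0]]
force: [0.0, -0.2, -0.2]
opening: -0.002
```

```bash
cat >> h.py <<'E'
def ang(cam):
    p=bot.read_camera(cam); A=np.array([.521,-.001])
    for n in ("push_arm_0","green_bottle_mid"):
        for d in bot.mark_of(p,n)[:4]:
            v=np.array(d["xyz"])[:2]-A; print(cam,n,round(d["confidence"],2),np.round(d["xyz"],3),"deg",round(np.degrees(np.arctan2(v[1],v[0])),1),"r",round(np.hypot(*v),3))
    return p
E
python3 - <<'E'
from h import *
p=ang("scene");q=ang("top")
cv2.imwrite("pics/s2.png",np.hstack([cv2.resize(x,(390,520),interpolation=2) for x in (p["image"][130:330,230:380],q["image"][130:330,200:350])]))
E
```

```text
scene push_arm_0 0.82 [0.448 0.053 0.061] deg 143.8 r 0.091
scene push_arm_0 0.82 [ 0.603 -0.051  0.064] deg -31.4 r 0.096
scene push_arm_0 0.72 [0.574 0.078 0.062] deg 56.2 r 0.095
scene push_arm_0 0.72 [ 0.475 -0.077  0.062] deg -121.3 r 0.089
scene green_bottle_mid 0.65 [0.564 0.127 0.128] deg 71.6 r 0.135
scene green_bottle_mid 0.62 [0.512 0.045 0.052] deg 100.8 r 0.047
top push_arm_0 0.53 [0.573 0.077 0.06 ] deg 56.1 r 0.094
top green_bottle_mid 0.23 [0.56  0.093 0.009] deg 67.4 r 0.101
```

View pics/s2.png

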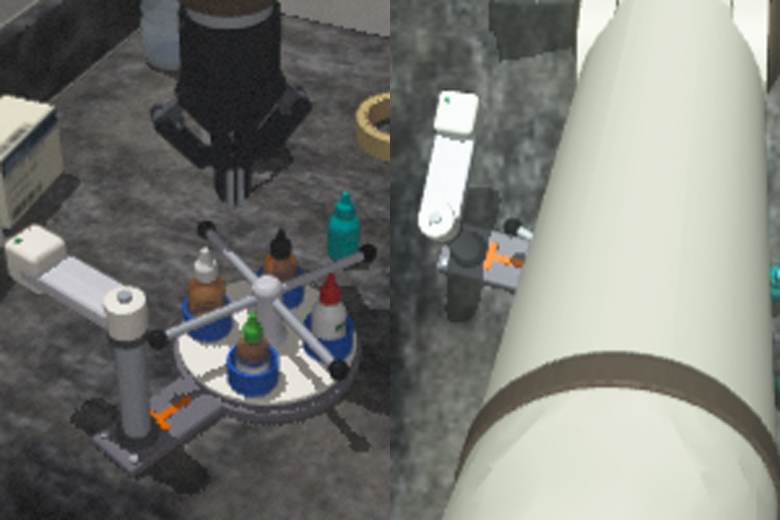

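```bash
python3 - <<'E'
from h import *
s=bot.read_state(); t=s["tcp_pos"]; p=bot.read_camera("scene")
print(t,s["joint_pos"])
for dz in (-.011,0,.02): print(dz,proj(p,t+[0,0,dz]))
print(proj(p,[.603,-.051,.062]))
w=bot.read_camera("wrist"); cv2.imwrite("pics/w2.png",w["image"])
E
```

```text
[ 0.59094826 -0.07077725  0.05950453] [ 0.04357116  0.55258689  0.03981469  1.81591561 -0.03008269  0.77360029
  0.81686679]
-0.011 [np.float64(319.6023064684977), np.float64(219.5483923320643)]
0 [np.float64(319.52981543702765), np.float64(215.5438563984438)]
0.02 [np.float64(319.3953338933387), np.float64(208.11483009894766)]
[np.float64(310.1896603471662), np.float64(218.1567769126129)]
```

View pics/w2.png

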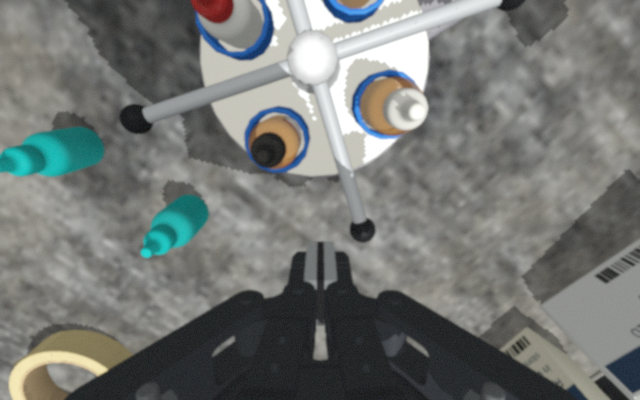

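```bash
python3 - <<'E'
from h import *
s=bot.read_state(); t=s["tcp_pos"];R=s["eef_rot"]; w=bot.read_camera("wrist"); M=np.array(w["mount"]); print(np.round(M,3))
p={**w,"orientation":M[:3,:3],"origin":M[:3,3]}
for X in ([0,0,.011],[0,0,0],[0,0,-.02],[0,0,-.03]): print(X,np.round(proj(p,X)))
print("ball pix from world", np.round(proj(p,R.T@(np.array([.603,-.051,.062])-t))))
print("axis pix", np.round(proj(p,R.T@(np.array([.521,-.001,.075])-t))))
E
```

```text
[[ 0.001 -0.948 -0.32   0.082]
 [ 1.     0.001  0.001 -0.   ]
 [-0.001 -0.32   0.948 -0.163]
 [ 0.     0.     0.     1.   ]]
[0, 0, 0.011] [320. 230.]
[0, 0, 0] [320. 238.]
[0, 0, -0.02] [320. 255.]
[0, 0, -0.03] [320. 265.]
ball pix from world [359. 229.]
axis pix [304.  50.]
```

The arm passed over the ball without touching it. Both views put the real fingertips about 20–25 mm higher than stated, so I'll go back, go lower and push again.

Emit:
move_arm(increments=[[0,12,-6,0,0],[0,10,10,0,0],[0,5,14,0,0],[0,3,14,0,0],[0,2,12,0,0],[0,0,0,0,0],[0,0,0,-10,0],[0,0,0,-10,0],[0,0,0,-4,0],[0,0,0,0,0]])

```text
clock: 7.48
tcp_pos: [0.6207, -0.0282, 0.0333]
eef_rot: [[-0.656, 0.754, -0.004], [0.754, 0.656, -0.001], [0.002, -0.003, -1.0]]
force: [-0.4, 0.3, 0.5]
opening: 0.001
```

```bash
python3 - <<'E'
from h import *
p=bot.read_camera("scene");q=bot.read_camera("wrist")
t=bot.read_state()["tcp_pos"];print(t,proj(p,t))
cv2.imwrite("pics/s3.png",np.hstack([cv2.resize(p["image"][160:290,240:380],(420,390),interpolation=2),cv2.resize(q["image"][120:320,240:430],(370,390),interpolation=2)]))
E
```

```text
[ 0.62214657 -0.02803606  0.03481515] [np.float64(297.58254815122916), np.float64(231.55474299016828)]
```

View pics/s3.png

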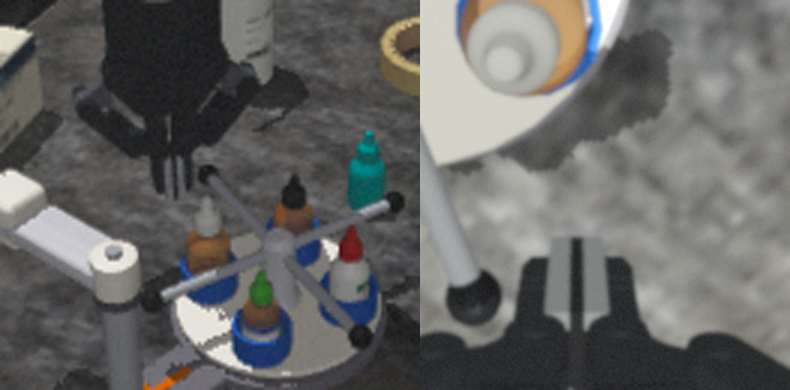

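Emit:
move_arm(increments=[[0,0,0,-6,0],[0,-3,-3.5,0,0],[0,-3,-3.5,0,0],[0,-3,-3.5,0,0],[0,-3,-3.5,0,0],[0,-2,-3.5,0,0],[0,-2,-3.5,0,0],[0,-2,-3.5,0,0],[0,-2,-3.5,0,0],[0,-3,-3,0,0],[0,-3,-3,0,0],[0,-3,-3,0,0],[0,-3,-3,0,0],[0,0,0,0,0],[0,0,0,0,0]])

```text
clock: 8.83
tcp_pos: [0.5903, -0.0679, 0.0294]
eef_rot: [[-0.657, 0.754, -0.001], [0.754, 0.657, -0.001], [-0.0, -0.001, -1.0]]
force: [1.0, -0.4, 0.2]
opening: -0.005
```

```bash
python3 - <<'E'
from h import *
p=ang("scene");q=bot.read_camera("wrist")
cv2.imwrite("pics/s4.png",np.hstack([cv2.resize(p["image"][160:290,240:380],(420,390),interpolation=2),cv2.resize(q["image"][120:320,240:430],(370,390),interpolation=2)]))
E
```

```text
scene push_arm_0 0.96 [0.607 0.045 0.06 ] deg 28.2 r 0.098
scene push_arm_0 0.86 [ 0.446 -0.044  0.06 ] deg -150.1 r 0.087
scene push_arm_0 0.74 [ 0.574 -0.081  0.065] deg -56.7 r 0.096
scene push_arm_0 0.69 [0.475 0.081 0.06 ] deg 119.4 r 0.094
scene green_bottle_mid 0.64 [0.538 0.045 0.051] deg 69.8 r 0.049
```

Emit:
move_arm(increments=[[0,-2.5,-2,0,0],[0,-2.5,-2,0,0],[0,0,0,0,0],[0,0,0,0,0],[0,10,8,0,0],[0,12,8,0,0],[0,10,5,20,0],[0,0,0,40,0],[0,0,0,40,0],[0,0,0,40,0],[0,0,0,40,0],[0,0,0,40,0],[0,30,0,20,0],[0,30,0,0,0],[0,30,20,0,0],[0,0,0,0,0]])

```text
clock: 10.37
tcp_pos: [0.7124, -0.0242, 0.2685]
eef_rot: [[-0.661, 0.75, 0.002], [0.75, 0.661, 0.003], [0.001, 0.004, -1.0]]
force: [-0.4, 3.2, -1.0]
opening: -0.004
```

```bash
python3 - <<'E'
from h import *
p=ang("scene");q=ang("top")
for n in ("mark","reader_pivot","reader_head","carousel_axis"):
  for pic,c in((p,"scene"),(q,"top")):
    for d in bot.mark_of(pic,n)[:1]: print(c,n,round(d["confidence"],2),np.round(d["xyz"],3))
cv2.imwrite("pics/s5.png",np.hstack([cv2.resize(x,(390,520),interpolation=2) for x in (p["image"][130:330,230:380],q["image"][130:330,200:350])]))
E
```

```text
scene push_arm_0 0.97 [ 0.57  -0.084  0.065] deg -59.6 r 0.097
scene push_arm_0 0.96 [ 0.444 -0.045  0.062] deg -150.5 r 0.089
scene push_arm_0 0.81 [0.481 0.082 0.058] deg 115.5 r 0.092
scene push_arm_0 0.66 [0.61  0.04  0.064] deg 24.8 r 0.098
scene green_bottle_mid 0.8 [0.538 0.043 0.05 ] deg 68.4 r 0.047
scene green_bottle_mid 0.18 [0.562 0.125 0.125] deg 71.9 r 0.132
top push_arm_0 0.8 [ 0.568 -0.086  0.061] deg -61.0 r 0.097
scene mark 0.95 [0.556 0.093 0.013]
scene reader_pivot 0.58 [0.566 0.126 0.123]
scene reader_head 0.65 [0.647 0.107 0.132]
scene carousel_axis 0.97 [ 0.525 -0.002  0.065]
```

View pics/s5.png

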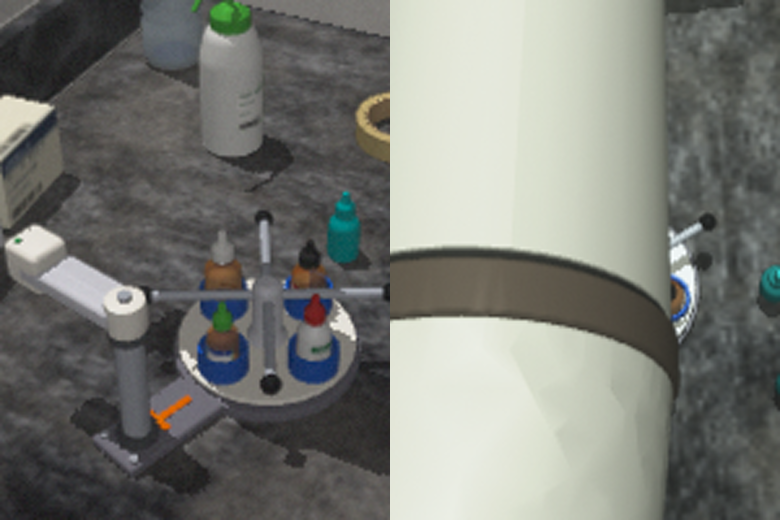

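The carousel now reads about 72° by its arms and 68° by the bottle, against 70° for the mark, which is well within tolerance. The reader arm is still parked. Next I'll check how far the boxes are from the reader's push path.

```bash
python3 - <<'E'
from h import *
from scipy.optimize import fsolve
p=bot.read_camera("scene")
for px in ((200,250),(175,240),(230,215),(252,190)):
    print(px,np.round(fsolve(lambda v:np.array(proj(p,[v[0],v[1],0]))-px,[.75,.05]),3))
b=fsolve(lambda v:np.array(proj(p,[v[0],v[1],0]))-(200,250),[.75,.05])
print([(z,np.round(proj(p,[*b,z]))) for z in(.05,.1,.15,.2)])
print(bot.read_state()["tcp_pos"],bot.read_state()["force"])
for d in bot.mark_of(p,"reader_head")[:1]: print(d)
E
```

```text
(200, 250) [0.803 0.086]
(175, 240) [0.875 0.085]
(230, 215) [ 0.82  -0.044]
(252, 190) [ 0.834 -0.155]
[(0.05, array([196., 232.])), (0.1, array([191., 213.])), (0.15, array([186., 193.])), (0.2, array([181., 172.]))]
[ 0.70776308 -0.03013756  0.26971919] [0.39602172 0.24192038 0.34899623]
{'xyz': [0.6488, 0.1069, 0.1294], 'confidence': 0.7}
```

Emit:
move_arm(increments=[[0,-6,24,0,0],[0,-6,24,0,0],[0,-6,24,0,0],[0,-6,24,0,0],[0,-6,24,0,0],[0,-6,24,0,0],[0,-6,24,0,0],[0,-6,22,0,0],[0,0,0,0,0],[0,0,0,-25,0],[0,0,0,-25,0],[0,0,0,-25,0],[0,0,0,-25,0],[0,0,0,-20,0],[0,0,0,-20,0],[0,0,0,-18,0],[0,0,0,0,0]])

```text
clock: 12.58
tcp_pos: [0.6568, 0.1585, 0.1069]
eef_rot: [[-0.657, 0.754, -0.007], [0.754, 0.657, -0.002], [0.003, -0.007, -1.0]]
force: [-2.3, -0.3, -0.5]
opening: -0.003
```

```bash
python3 - <<'E'
from h import *
s=bot.read_state();t=s["tcp_pos"];p=bot.read_camera("scene");q=bot.read_camera("wrist");print(t,proj(p,t),s["force"])
cv2.imwrite("pics/s6.png",np.hstack([cv2.resize(p["image"][140:310,200:350],(390,442),interpolation=2),cv2.resize(q["image"][60:340,180:430],(390,442),interpolation=2)]))
E
```

```text
[0.6568202  0.15848527 0.10693614] [np.float64(226.12029160409605), np.float64(255.16605632515075)] [-2.32545764 -0.30998425 -0.51498618]
```

View pics/s6.png

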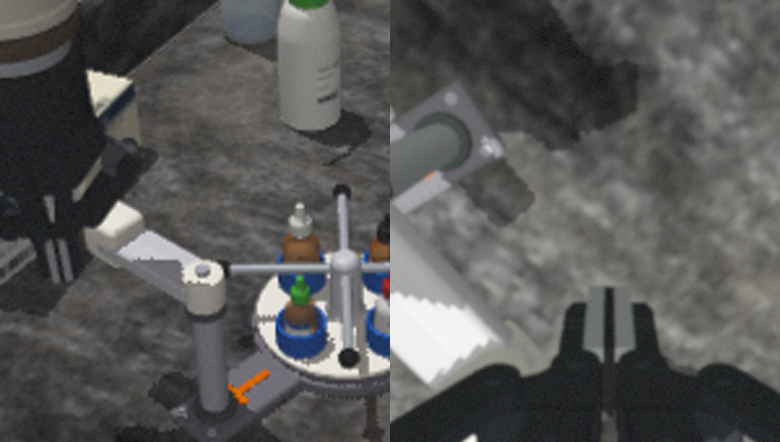

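```bash
python3 - <<'E'
import numpy as np
a=np.radians(np.linspace(19.3,-86,19)); r=np.linspace(.095,.09,19)
X=np.c_[r*np.cos(a),r*np.sin(a)]*1000; print(np.round(np.diff(X,axis=0),1).tolist(), X[-1])
E
```

```text
[[2.5, -9.4], [1.5, -9.5], [0.5, -9.6], [-0.5, -9.6], [-1.4, -9.5], [-2.4, -9.2], [-3.3, -8.9], [-4.2, -8.5], [-5.0, -8.0], [-5.8, -7.4], [-6.5, -6.8], [-7.1, -6.1], [-7.7, -5.3], [-8.2, -4.5], [-8.6, -3.6], [-8.9, -2.7], [-9.1, -1.8], [-9.2, -0.8]] [  6.27808264 -89.78076452]
```

Emit:
move_arm(increments=[[0,2.5,-9.5,2,0],[0,1.5,-9.5,0,0],[0,0.5,-9.5,0,0],[0,-0.5,-9.5,0,0],[0,-1.5,-9.5,0,0],[0,-2.5,-9,0,0],[0,-3.5,-9,0,0],[0,-4,-8.5,0,0],[0,-5,-8,0,0],[0,-6,-7.5,0,0],[0,-6.5,-7,0,0],[0,-7,-6,0,0],[0,-7.5,-5.5,0,0],[0,-8,-4.5,0,0],[0,-8.5,-3.5,0,0],[0,-9,-2.5,0,0],[0,-9,-2,0,0],[0,0,0,0,0],[0,0,0,0,0]])

```text
clock: 14.27
tcp_pos: [0.585, 0.0393, 0.1136]
eef_rot: [[-0.658, 0.753, -0.001], [0.753, 0.658, -0.0], [0.0, -0.001, -1.0]]
force: [1.0, 0.9, 0.2]
opening: -0.0
```

```bash
python3 - <<'E'
from h import *
p=ang("scene");q=bot.read_camera("wrist");print(bot.read_state()["force"])
for d in bot.mark_of(p,"reader_head")[:2]: print(d)
cv2.imwrite("pics/s7.png",np.hstack([cv2.resize(p["image"][140:310,220:370],(390,442),interpolation=2),cv2.resize(q["image"][60:340,180:430],(390,442),interpolation=2)]))
E
```

```text
scene push_arm_0 0.78 [ 0.444 -0.041  0.063] deg -152.7 r 0.087
scene push_arm_0 0.76 [0.481 0.086 0.061] deg 114.9 r 0.096
scene push_arm_0 0.74 [ 0.571 -0.084  0.065] deg -58.8 r 0.097
scene green_bottle_mid 0.75 [0.539 0.045 0.054] deg 68.2 r 0.049
[ 0.45381971  0.23535929 -1.47171296]
{'xyz': [0.5506, 0.0421, 0.1295], 'confidence': 0.8}
```

View pics/s7.png

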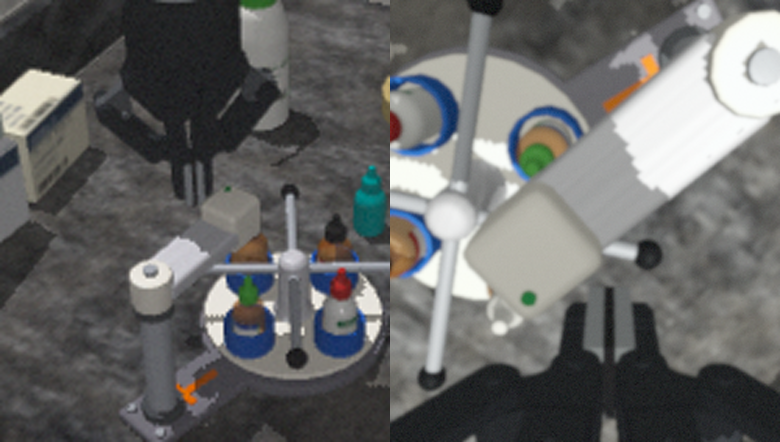

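Emit:
move_arm(increments=[[0,-4,0,0,0],[0,-4,0,0,0],[0,-4,0.5,0,0],[0,0,0,0,0]])

```text
clock: 14.85
tcp_pos: [0.5729, 0.04, 0.1134]
eef_rot: [[-0.658, 0.753, -0.001], [0.753, 0.658, -0.0], [0.0, -0.001, -1.0]]
force: [-0.2, -0.3, -0.2]
opening: -0.005
```

Emit:
move_arm(increments=[[0,-3,0.5,0,0],[0,0,0,0,0],[0,0,0,0,0]])

```text
clock: 15.1
tcp_pos: [0.5705, 0.0404, 0.1135]
eef_rot: [[-0.657, 0.753, -0.0], [0.753, 0.657, -0.0], [0.0, -0.0, -1.0]]
force: [0.1, 0.1, -0.5]
opening: -0.002
```

```bash
python3 - <<'E'
from h import *
p=bot.read_camera("scene")
for d in bot.mark_of(p,"reader_head")[:1]: print(d)
print(np.round(proj(p,[.538,.047,.131])))
E
```

```text
{'xyz': [0.5438, 0.0431, 0.1288], 'confidence': 0.65}
[315. 228.]
```

Emit:
move_arm(increments=[[0,-3,0.5,0,0],[0,-3,0.5,0,0],[0,0,0,0,0],[0,0,0,0,0]])

```text
clock: 15.53
tcp_pos: [0.5682, 0.0409, 0.1141]
eef_rot: [[-0.657, 0.754, 0.007], [0.754, 0.657, -0.0], [-0.005, 0.005, -1.0]]
force: [8.8, -1.3, -6.0]
opening: -0.001
```

Emit:
move_arm(increments=[[0,-2,0.5,0,0],[0,0,0,0,0]])

```text
clock: 15.7
tcp_pos: [0.5681, 0.0409, 0.1144]
eef_rot: [[-0.657, 0.754, 0.011], [0.754, 0.657, -0.001], [-0.007, 0.008, -1.0]]
force: [13.4, -2.0, -9.2]
opening: 0.001
```

The push stalled with force building, so the reader is at its stop. I'll hold it briefly, back off sideways and retreat upward.

Emit:
move_arm(increments=[[0,0,0,0,0],[0,0,0,0,0],[0,10,-2,0,0],[0,15,-3,0,0],[0,10,0,20,0],[0,0,0,40,0],[0,0,0,40,0],[0,0,0,40,0],[0,-5,35,20,0],[0,-5,35,0,0],[0,-5,35,0,0],[0,-5,35,0,0],[0,-5,35,0,0],[0,-5,35,0,0],[0,-5,35,0,0],[0,-10,35,0,0],[0,-10,35,0,0],[0,0,0,0,0],[0,0,0,0,0]])

```text
clock: 17.28
tcp_pos: [0.5402, 0.3556, 0.2729]
eef_rot: [[-0.662, 0.749, -0.002], [0.749, 0.662, 0.001], [0.002, -0.001, -1.0]]
force: [0.3, -0.8, 0.7]
opening: 0.001
```

```bash
python3 - <<'E'
from h import *
p=ang("scene");q=ang("top");print(bot.read_state()["force"],bot.read_state()["qvel"].round(3))
for n in ("reader_head","reader_pivot","carousel_axis","wash","tape"):
  for pic in(p,q):
    for d in bot.mark_of(pic,n)[:1]: print(n,round(d["confidence"],2),np.round(d["xyz"],3))
cv2.imwrite("pics/s8.png",np.hstack([cv2.resize(x,(390,520),interpolation=2) for x in (p["image"][130:330,230:380],q["image"][130:330,200:350])]))
E
```

```text
scene push_arm_0 0.86 [ 0.443 -0.043  0.063] deg -152.0 r 0.089
scene push_arm_0 0.73 [0.481 0.082 0.062] deg 115.6 r 0.092
scene push_arm_0 0.56 [ 0.57  -0.081  0.064] deg -58.3 r 0.094
scene green_bottle_mid 0.51 [0.539 0.043 0.049] deg 67.3 r 0.048
top push_arm_0 0.97 [ 0.442 -0.041  0.059] deg -153.3 r 0.089
top push_arm_0 0.82 [ 0.562 -0.088  0.058] deg -64.5 r 0.096
top push_arm_0 0.81 [0.482 0.079 0.064] deg 116.0 r 0.089
top push_arm_0 0.74 [0.606 0.042 0.063] deg 27.0 r 0.096
top green_bottle_mid 0.56 [0.541 0.044 0.052] deg 66.0 r 0.049
[ 0.32663914 -0.53418184  0.49372885] [-0.    -0.    -0.006 -0.003 -0.    -0.001 -0.001]
reader_head 0.7 [0.54  0.046 0.131]
reader_pivot 0.69 [0.563 0.13  0.126]
reader_pivot 0.68 [0.54  0.046 0.051]
carousel_axis 0.82 [ 0.525 -0.005  0.062]
carousel_axis 0.9 [0.523 0.    0.06 ]
wash 0.85 [ 0.691 -0.244 -0.002]
wash 0.91 [ 0.688 -0.241 -0.002]
tape 0.57 [ 0.537 -0.343 -0.004]
tape 0.97 [ 0.538 -0.34   0.002]
```

View pics/s8.png

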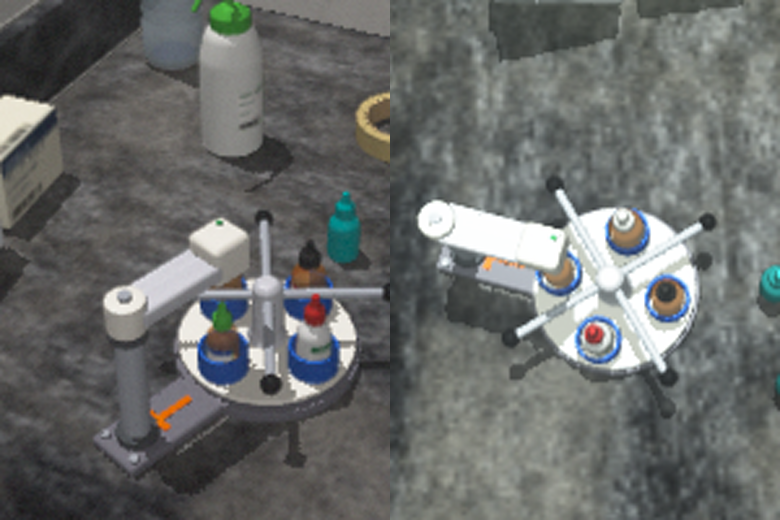

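```bash
python3 -c "
from plant import bot
print(bot.finish_job())"
```

```text
the job is handed in; nothing more can be done
None
```

I turned the carousel about 32° clockwise by one steel arm, which put the green-capped bottle at the orange mark. I then pushed the reader arm across to its stop, backed off clear and handed the job in at about 17 s. No verdict is reported.

**Last checks:**
- **Green bottle:** its bearing about the carousel's axis was 66–67° and its pocket's about 71–72°, against 70° for the mark. That is roughly 3 mm off the line at most, within the 10 mm allowed.
- **Reader arm:** the push stalled with about 13 N of sideways force. The head was then measured at (0.540, 0.046), about 1–2° from where the stop should put it.
- **Everything else:** all four bottles looked upright in their pockets in the last picture. The wash bottle and tape measured where they were at the start, and the arm was clear with about zero force.

**What went wrong or disagreed:**
- **First push:** it passed over the steel arm's ball without touching it. The pictures put the closed fingertips about 20–30 mm farther back than the stated geometry, so I repeated the push lower.
- **Network misreport:** in the last top view the network placed the reader pivot on the bottle. I ignored that report.

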